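Level the sensor calibration plate

ROBOT

A 6-joint arm with a two-finger parallel gripper is mounted at the origin on the work surface. World frame = base frame: x ahead of the robot, y to its left, z up, the work surface at z = 0. Lengths are in m, angles in rad, forces in N, time in s.
With the tool pointing down it reaches from about 0.35 to 0.775 m from the base axis. Payload 7.3 kg.
Tool frame: the origin (TCP) lies midway between the tips of the shut fingers; the grasp point (between the pads) lies 19 mm behind it (robot.grip_depth is the z of the grasp point in the tool frame, in m); z points along the fingers, y is the line along which they close (so a half turn about z gives the same grasp; the last joint's range is limited). The gripper opens to 92 mm and grips with 3 to 60 N. Pads are 19 mm wide; open, the fingers measure 130 mm over their backs; the gripper's body (75 mm by 190 mm) begins 47 mm behind the grasp point.
Start: joints at [-1.405, 0.342, 1.524, -0, 1.275, -0.146], TCP at [0.161, -0.5, 0.227] pointing down, gripper open.
Joint ranges: [-2.53, 2.53], [-0.77, 2.02], [0.04, 2.7], [-1, 4.14], [0.28, 2.66], [-3.11, 3.11]. Speed limits (rad/s): [2.57, 2.57, 3.14, 3.14, 3.14, 3.14].

INTERFACE

Orientations are given as [roll, pitch, yaw] about the fixed x, y, z axes, in that order (R = Rz(yaw) Ry(pitch) Rx(roll)).
In Python, from cell import robot, viewer gives the robot as it stands.
- The arm moves only by the tool step_arm, never from a script. Its argument "increments" is a list of rows, each an object with "delta_pos": the shift along the tool's x, y, z in cm, a list of three; "dr": the turn, a rotation vector about the tool's x, y, z in degrees, a list of three; "fingers": the closure, from -1 (fully open) to 1 (shut), so that 0 is half open. In form: [{"delta_pos": [tx, ty, tz], "dr": [wx, wy, wz], "fingers": fingers}, ...]. A call has exactly 5 rows; each row is the pose to reach, as a shift and turn from the pose commanded when the call began, along the tool's axes at that moment; what a row does not reach only later rows make up. A row lasts 1/8 s, in which the tool goes at most 62.5 mm and 10.7 degrees, less where a joint would pass 70% of its speed; a pose out of reach is approached as far as the arm can. A call with a gripper value outside its range is refused whole. The fingers move at their own pace and stop on an object; "newtons" is the grip in N (left out, the last holds). Time passes only in rows, so rows that repeat a pose let the fingers close, or fill a call up. It gives the time, the measured TCP pose, the force, the opening and the grip force at its end, in the units of the state.
- robot.observe(): the state, without advancing time (a new reading comes with each control period).
- viewer.read_camera(name): name is "scene" or "side" or "wrist"; returns the picture (480x640x3 uint8, red, green, blue); there is no depth.
- viewer.camera_params(name): a dict with "K" (3x3 intrinsics, pixels), "T" (4x4, takes a point from camera to world coordinates). Camera axes: x right, y down, z forward; pixel columns grow to the right and rows downward; lengths in m; the calibration is good to about 2 mm. A picture is of the moment at which its call begins: read the wrist's pose just before it. camera_params takes no time and is no camera call; for the wrist camera it gives the pose at the moment of the call.
- robot.hand_in(): hands the job in; it is judged then, once.
The state is a dict: "time": time; "qpos": joint angles; "qvel": joint speeds; "joint_efforts": joint torques, N m; "tool_pos": TCP position; "tool_rot": TCP orientation; "contact_force": force on the tool from outside, world axes, zero at the start; "torque": the same for the moment, N m; "opening": finger opening in m; "grip_force": force on a finger pad.
Only numpy, scipy, OpenCV 4.12 (cv2) and the standard library are available. Lean on these libraries where they do the work, as an engineer would, in place of code of your own. Each camera call takes 0.05 s, during which the arm holds its last target. There are 200 camera calls.

TASK

Level the small three-footed aluminium plate that carries the sensor board: lay the spirit level flat on the plate's clear strip, parallel to the plate's long side, let go of it, and turn the winged foot screw until the bubble rests between the two black rings. Then press down on the level's top with the fingertips, firmly, about ten newtons, and finish while still pressing, with the bubble centred, so that the sensor can be zeroed. Leave the other things on the bench where they are.

Things in the scene. Friction and masses are not known exactly. Their poses are not given: they have to be found in the camera images.
- level: spirit level: plain aluminium bar 24 (x) by 150 (y) by 45 mm high, 0.28 kg, a yellow-green vial in a 48 mm window amid its top. Origin: centre of underside; y along the bar, z up. Starts upright on the bench in one of three side-by-side places at the left, pointing roughly away from the robot; the heat sink and terminal strip, of like size, lie in the others
- level_top (a point): centre of the level's top face, 45 mm above its underside; axes as the level's. The top is 150 by 24 mm and may be pressed anywhere near its middle; a clear cover, flush with the top, closes the window, so the level is a solid block to the touch
- bubble (a point): centre of the white bubble, 10 mm long. It slides along the level's y and is at y = 0 of the level when centred. It runs to the higher end, 0.30 mm per 0.001 rad of slope (16 mm at most), and takes about 1 s to settle. Two black rings sit 8 mm either side of the middle; the bubble is between them when within 3 mm of centre
- plate_top (a point): centre of the plate's top face, 62 mm above the bench when level; y along its long side, z out of its top (tilts with it). The foot screw is at x = 0, y = -115 mm; the two fixed feet at y = +120 mm. Clear strip for the level: x -95 to +10 mm (nearer the robot), y above -80 mm. At the start the screw end is low by 0.019 to 0.042 rad
- plate: the plate: aluminium, 200 (x) by 280 (y) by 12 mm. It tips only about its own x line, under its +y end, where its origin lies (at the underside, 120 mm in +y from its middle). A green circuit board, 16 mm high in all, is screwed on over x +22 to +88, y -30 to +70 mm from the plate's middle
- wing_top (a point): top centre of the foot screw's black wing, on its axis, 44 mm above the plate. Wing: 44 mm long (x), 12 thick (y), upper 32 mm free to grip; x, y turn with it. Clockwise from above raises that end: 0.016 rad of plate slope and 3.8 mm of rise per rad. It needs 1.2 to 2.6 rad clockwise; stops 3 rad either side of level. Friction 0.12 N m; stays put, even with 25 N on the plate
- heatsink: finned aluminium heat sink, 34 by 150 by 32 mm, loose; origin centre of underside, y along it. Leave alone
- terminal_strip: grey plastic terminal strip with steel screw heads, 26 by 140 by 30 mm, loose; origin centre of underside, y along it. Leave alone
- solder_reel: steel-coloured reel, 60 mm across, 40 mm high, standing flat; origin centre of underside. Leave alone
- flux_bottle: white bottle with black cap, 40 mm across, 90 mm high; origin centre of underside. Leave alone
- screwdriver: screwdriver with black handle, 190 mm long, lying at the right; origin under its middle, x along it. Leave alone
- mug: white mug, 80 mm across, 90 mm high, at the right; origin centre of underside. Leave alone
- cast_box: die-cast aluminium box, 60 by 110 by 34 mm, at the far right; origin centre of underside. Leave alone
Things that resemble listed ones, but are neither listed nor needed, are in the scene too. Leave any pink or purple look-alike of the level alone.

How it is judged:
On the way, in this order (a step that is already met when the one before it is completed fails the run):
1. the level lies flat along the plate, let go (x of level in the frame of plate_top between -0.092 and 0.012 m and y of level in the frame of plate_top between -0.09 and 0.115 m and z of level in the frame of plate_top between -0.004 and 0.004 m and angle between the y axis of level and the y axis of plate_top, either way round below 0.2 rad and angle between the z axis of level and the z axis of plate_top, either way round below 0.03 rad and contact force between the fingers and level below 0.3 N and linear speed of level below 0.02 m/s), for 0.3 s.
2. the bubble rests between the rings, with the level lying on the plate (x of level in the frame of plate_top between -0.092 and 0.012 m and y of level in the frame of plate_top between -0.09 and 0.115 m and z of level in the frame of plate_top between -0.004 and 0.004 m and angle between the y axis of level and the y axis of plate_top, either way round below 0.2 rad and angle between the z axis of level and the z axis of plate_top, either way round below 0.03 rad and y of bubble in the frame of level between -0.003 and 0.003 m and angle between plate_top's own z axis and vertical below 0.013 rad), for 0.3 s.
At the end, for the whole second after the job is handed in: The level lies flat on the plate (4 mm, 0.03 rad), parallel to its long side (0.2 rad), on its clear strip; bubble within 3 mm of centre, plate within 0.013 rad of level; fingers press on its top (grasp point above it) with over 3 N and it bears on the plate with 6 to 30 N (all of step 2 and contact force between level and plate between 6 and 30 N and contact force between the fingers and level above 3 N and z of the grasp point in the frame of level_top above 0.004 m); the arm keeps its last pose, push and grip.
It fails at once if another thing on the bench is shifted by more than 40 mm (distance of any of heatsink, terminal_strip, solder_reel, flux_bottle, screwdriver, mug, cast_box from where it was at the start of the episode above 0.04 m).
It also fails if it takes over 72 s, if anything falls off the work surface, if the arm or the gripper's body presses on something with over 40 N, if the wrist force passes 120 N, or if a joint passes its speed limit or range.

## Working session

There is one attempt and no reset: what is moved stays moved. The work goes in short steps, Python scripts to look and compute and a tool call to move; the robot and the scene stay as the last step left them, time stands still between calls to the robot, and variables do not carry over. Pictures are saved under pics/ and viewed, at most 10 in all, crops included, and the job is handed in when it is done.

Besides the shell and the picture viewer there is one more tool, called after "Call:" as name(argument=value, ...) on one line, values as JSON. step_arm: Moves the arm, as the interface text tells. Its arguments: {"type":"object","properties":{"increments":{"type":"array"},"newtons":{"type":"number"}},"required":["increments"]}

```bash
mkdir -p pics; cat > h.py <<'E'
import numpy as np, cv2, json
from cell import robot, viewer
def snap(name,f):
    P=viewer.camera_params(name); im=viewer.read_camera(name)
    cv2.imwrite(f'pics/{f}.png',im[:,:,::-1]); json.dump({k:np.array(P[k]).tolist() for k in('K','T')},open(f'pics/{f}.json','w')); return im
def cam(f):
    P=json.load(open(f'pics/{f}.json')); return np.array(P['K']),np.array(P['T'])
def ray(f,uv):
    K,T=cam(f); d=T[:3,:3]@np.linalg.solve(K,[*uv,1]); return T[:3,3],d/np.linalg.norm(d)
def onz(f,uv,z):
    o,d=ray(f,uv); return o+d*(z-o[2])/d[2]
def tri(*obs):
    A=np.zeros((3,3));b=np.zeros(3)
    for f,uv in obs:
        o,d=ray(f,uv);M=np.eye(3)-np.outer(d,d);A+=M;b+=M@o
    p=np.linalg.solve(A,b)
    return p,[round(1e3*np.linalg.norm((np.eye(3)-np.outer(d,d))@(p-o)),1) for o,d in (ray(*x) for x in obs)]
def proj(f,p):
    K,T=cam(f); q=K@(T[:3,:3].T@(np.array(p)-T[:3,3])); return q[:2]/q[2]
E
python3 - <<'E'
from h import *
a=snap('scene','s0');b=snap('side','d0')
for f in('s0','d0'):print(np.round(cam(f)[1],3).tolist(),cam(f)[0][0])
print(robot.observe())
E
```

```text
[[0.593, 0.518, -0.617, 1.402], [0.806, -0.382, 0.453, -0.601], [-0.001, -0.766, -0.643, 1.005], [0.0, 0.0, 0.0, 1.0]] [487.60512824   0.         321.60540767]
[[-0.986, -0.12, 0.114, 0.353], [-0.164, 0.633, -0.757, 1.314], [0.019, -0.765, -0.644, 1.164], [0.0, 0.0, 0.0, 1.0]] [551.99455932   0.         322.3424175 ]
{'time': 0.1, 'qpos': array([-1.40498678e+00,  3.42625236e-01,  1.52493020e+00,  6.35405094e-06,
        1.27539099e+00, -1.45994323e-01]), 'qvel': array([-9.03719381e-05, -9.68476576e-04, -2.43386550e-03,  1.02978866e-03,
        1.42425960e-04,  1.31655913e-03]), 'joint_efforts': array([ 1.53541940e-03, -4.32005882e+01, -2.44693869e+01,  7.20076030e-02,
        5.26431471e-02, -4.73461262e-05]), 'tool_pos': array([ 0.16102249, -0.49931369,  0.22612585]), 'tool_rot': array([-3.14025416e+00, -2.02953788e-04,  3.11801884e-01]), 'contact_force': array([-0.89468276, -0.64647453, -0.24386392]), 'torque': array([-0.00048082,  0.04866206, -0.04512874]), 'grip_force': 0.0, 'opening': 0.09163264243275494}
```

View pics/s0.png

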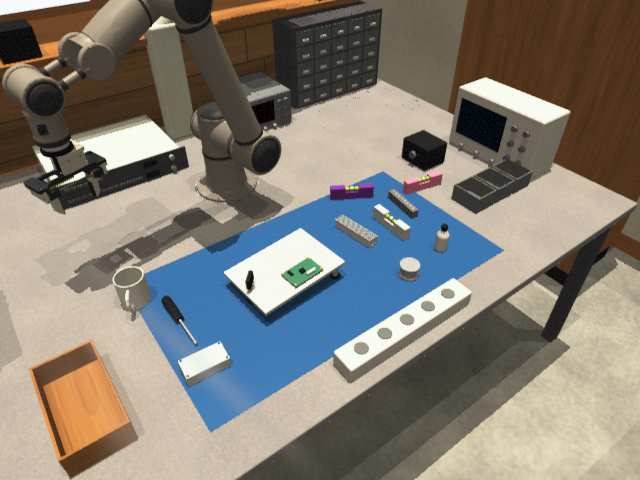

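View pics/d0.png

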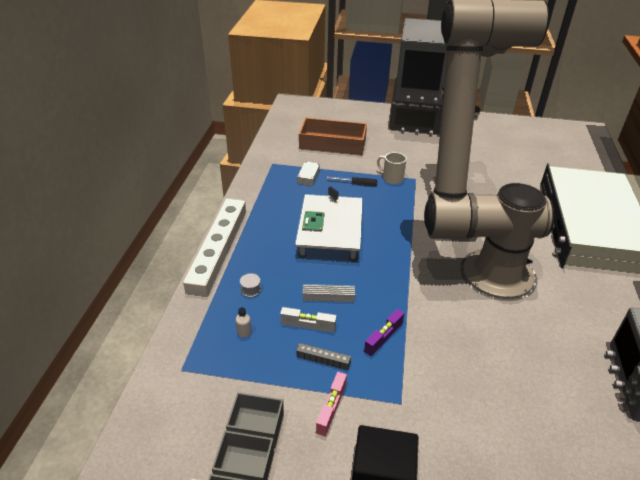

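The level is the silver bar in the middle place: (392,221) in the scene view and (308,319) in the side view. The plate is at about (285,270) and (331,222), and the wing at (250,280) and (333,193). I'll enlarge both views for the measurements.

```bash
python3 - <<'E'
from h import *
a=cv2.imread('pics/s0.png');b=cv2.imread('pics/d0.png')
r=lambda im,x,y,w,h:cv2.resize(im[y:y+h,x:x+w],None,fx=4,fy=4,interpolation=cv2.INTER_CUBIC)
A=r(a,220,180,200,140);  # 800x560
cv2.imwrite('pics/c1.png',A)
cv2.imwrite('pics/c2.png',r(b,245,180,140,150))
E
```

```text
(no output)
```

View pics/c1.png

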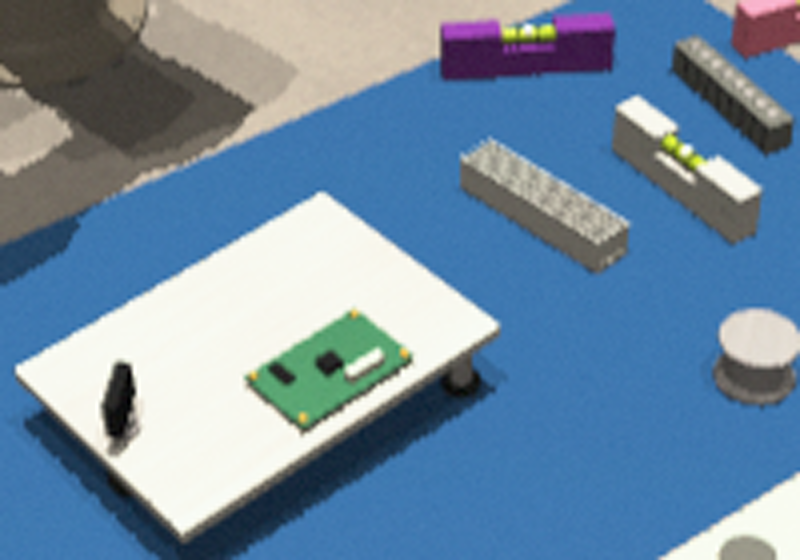

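View pics/c2.png

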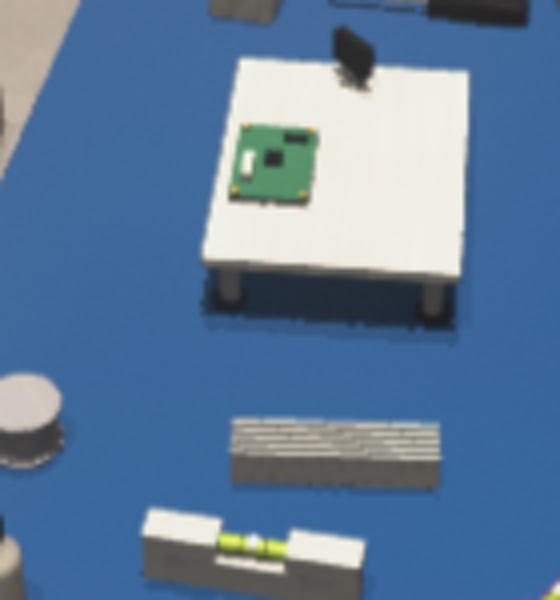

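Crop readings: level top corners are at (638,96), (614,104), (760,188), (733,200) in c1 and (152,510), (144,525), (366,542), (362,556) in c2. Plate corners are at (322,192), (17,372), (183,535), (500,325) in c1 and (468,72), (240,58), (204,262), (460,275) in c2. The wing top is at (121,368) and (354,42).

```bash
python3 - <<'E'
from h import *
s=lambda u,v:('s0',(220+u/4-.4,180+v/4-.4)); d=lambda u,v:('d0',(245+u/4-.4,180+v/4-.4))
L={'-x-y':((614,104),(366,542)),'-x+y':((638,96),(362,556)),'+x-y':((733,200),(152,510)),'+x+y':((760,188),(144,525)),
'P-x+y':((322,192),(460,275)),'P-x-y':((17,372),(468,72)),'P+x-y':((183,535),(240,58)),'P+x+y':((500,325),(204,262)),'wing':((121,368),(354,42))}
R={}
for k,(a,b) in L.items():
    p,e=tri(s(*a),d(*b)); R[k]=p; print(k,p.round(4),e)
l=np.mean([R[k] for k in list(R)[:4]],0);v=R['+x-y']+R['+x+y']-R['-x-y']-R['-x+y'];print('level',l.round(4),np.arctan2(v[1],v[0]),np.linalg.norm(v)/2)
l=np.mean([R[k] for k in list(R)[4:8]],0);v=R['P-x+y']+R['P+x+y']-R['P-x-y']-R['P+x-y'];print('plate',l.round(4),np.arctan2(v[1],v[0])-np.pi/2,np.linalg.norm(v)/2,v/2)
E
```

```text
-x-y [0.4607 0.3024 0.0464] [np.float64(1.9), np.float64(1.9)]
-x+y [0.4638 0.3215 0.0503] [np.float64(1.5), np.float64(1.5)]
+x-y [0.6092 0.2971 0.044 ] [np.float64(3.1), np.float64(3.1)]
+x+y [0.6125 0.3185 0.0495] [np.float64(0.2), np.float64(0.2)]
P-x+y [0.4285 0.0331 0.0618] [np.float64(1.6), np.float64(1.6)]
P-x-y [ 0.454  -0.2442  0.052 ] [np.float64(0.2), np.float64(0.2)]
P+x-y [ 0.6508 -0.2283  0.0518] [np.float64(0.4), np.float64(0.4)]
P+x+y [0.6242 0.0519 0.0593] [np.float64(1.5), np.float64(1.5)]
wing [ 0.5458 -0.2045  0.1014] [np.float64(3.9), np.float64(3.9)]
level [0.5365 0.3099 0.0475] -0.027790788525665966 0.14862064546577325
plate [ 0.5394 -0.0968  0.0562] 0.09319779601862321 0.28013204398944547 [-0.0260574   0.27878243  0.00867928]
```

```bash
cat >> h.py <<'E'
from scipy.spatial.transform import Rotation as Ro
def go(p,yaw,tilt=(0,0)):
    """delta (cm, deg) in tool axes from measured pose; tilt: world rot vec x,y applied on top"""
    s=robot.observe();R0=Ro.from_euler('xyz',s['tool_rot']);R1=Ro.from_rotvec([*tilt,0])*Ro.from_euler('xyz',[np.pi,0,yaw])
    print('t',round(s['time'],2),'pos',s['tool_pos'].round(4),'rot',s['tool_rot'].round(3),'q',s['qpos'].round(2),'F',s['contact_force'].round(1),'op',round(s['opening'],4))
    print('delta',(R0.inv().apply(np.array(p)-s['tool_pos'])*100).round(2),'dr',np.degrees((R0.inv()*R1).as_rotvec()).round(1))
E
python3 -c "
from h import *
go([.48,-.24,.27],-.028)"
```

```text
t 0.1 pos [ 0.161  -0.4993  0.2261] rot [-3.14  -0.     0.312] q [-1.4   0.34  1.52  0.    1.28 -0.15] F [-0.9 -0.6 -0.2] op 0.0916
delta [ 38.32 -14.9   -4.36] dr [-0.1  0.  19.5]
```

Call:
step_arm(increments=[{"delta_pos":[5,-2,-2],"dr":[0,0,4],"fingers":-1},{"delta_pos":[10,-4,-4.4],"dr":[0,0,8],"fingers":-1},{"delta_pos":[15.5,-6,-4.4],"dr":[0,0,12],"fingers":-1},{"delta_pos":[21,-8.2,-4.4],"dr":[0,0,16],"fingers":-1},{"delta_pos":[26.5,-10.3,-4.4],"dr":[0,0,19.5],"fingers":-1}])

```text
time: 0.72
tool_pos: [0.3828, -0.3189, 0.2706]
tool_rot: [-3.142, 0.0, -0.031]
contact_force: [1.0, -0.5, -0.6]
opening: 0.0915
grip_force: 0.0
```

```bash
python3 -c "
from h import *
go([.48,-.24,.27],-.028)"
```

```text
t 0.72 pos [ 0.3828 -0.3189  0.2706] rot [-3.142  0.    -0.031] q [-0.85  0.26  1.52 -0.    1.36  0.75] F [ 1.  -0.5 -0.6] op 0.0915
delta [ 9.47 -8.19  0.06] dr [-0.   0.  -0.2]
```

Call:
step_arm(increments=[{"delta_pos":[4.7,-4,0],"dr":[0,0,0],"fingers":-1},{"delta_pos":[7.5,-7,0],"dr":[0,0,0],"fingers":-1},{"delta_pos":[9.5,-8.2,0],"dr":[0,0,0],"fingers":-1},{"delta_pos":[9.5,-8.2,0],"dr":[0,0,0],"fingers":-1},{"delta_pos":[9.5,-8.2,0],"dr":[0,0,0],"fingers":-1}])

```text
time: 1.35
tool_pos: [0.4784, -0.2414, 0.2704]
tool_rot: [-3.142, 0.001, -0.029]
contact_force: [0.5, 0.2, -0.8]
opening: 0.0921
grip_force: 0.0
```

```bash
python3 -c "
from h import *
snap('wrist','w1')
go([.5365,.31,.2],-.028)
for p in [(.5458,-.2045,.1014),(.4285,.0331,.06),(.454,-.244,.052)]:print(proj('w1',p))"
```

```text
t 1.4 pos [ 0.4782 -0.2417  0.2705] rot [-3.142e+00  1.000e-03 -2.900e-02] q [-0.61  0.33  1.42 -0.    1.39  0.99] F [ 0.  -0.1  0.5] op 0.0917
delta [  4.2  -55.31   7.05] dr [-0.   0.  -0.1]
[280.34717101 139.97491519]
[ 70.84044579 258.53996803]
[328.10983283 226.44965309]
```

View pics/w1.png

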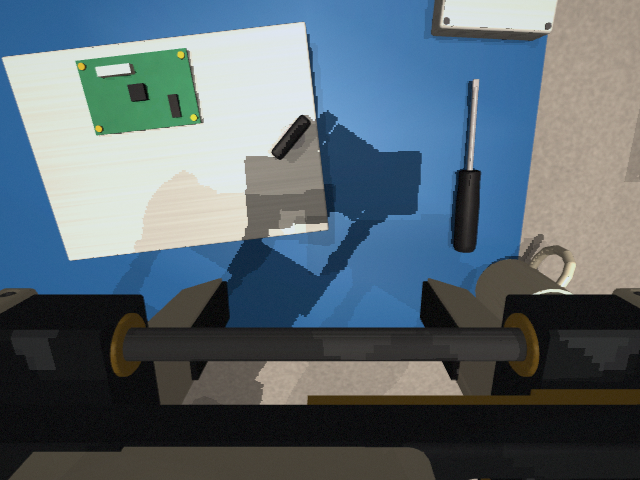

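The wrist view shows the wing top from (303,118) to (277,154), skewed to the plate. Plate corners are at (3,58), (304,22), (328,230) and (69,260).

```bash
python3 -c "
from h import *
C=[onz('w1',uv,z) for uv,z in [((3,58),.061),((304,22),.052),((328,230),.052),((69,260),.061)]]
for c in C:print(c.round(4))
print('centre',np.mean(C,0).round(4)); v=C[0]+C[3]-C[1]-C[2];print(np.arctan2(v[1],v[0])-np.pi/2)
a,b=[onz('w1',uv,.098) for uv in [(303,118),(277,154)]];d=a-b;print('wing',((a+b)/2).round(4),np.linalg.norm(d),np.arctan2(d[1],d[0]))
p=tri(('w1',(290,136)),('s0',(220+121/4-.4,180+368/4-.4)),('d0',(245+354/4-.4,180+42/4-.4)));print(p)
th=.0932;c=np.array([.5394,-.0968]);print('screw',c+-.115*np.array([-np.sin(th),np.cos(th)]))
"
```

```text
[0.6246 0.0497 0.061 ]
[ 0.648 -0.227  0.052]
[ 0.4501 -0.2438  0.052 ]
[0.4272 0.0347 0.061 ]
centre [ 0.5375 -0.0966  0.0565]
0.08312595068856288
wing [ 0.5486 -0.2126  0.098 ] 0.03833038860339044 -0.6897602555916936
(array([ 0.5473254 , -0.20855873,  0.10066633]), [np.float64(4.7), np.float64(5.4), np.float64(4.7)])
screw [ 0.55010249 -0.2113009 ]
```

Call:
step_arm(increments=[{"delta_pos":[1,-6,0],"dr":[0,0,0],"fingers":-0.5},{"delta_pos":[2,-12,0],"dr":[0,0,0],"fingers":-0.5},{"delta_pos":[2.5,-18,0],"dr":[0,0,0],"fingers":-0.5},{"delta_pos":[3,-24,0],"dr":[0,0,0],"fingers":-0.5},{"delta_pos":[3,-30,0],"dr":[0,0,0],"fingers":-0.5}])

```text
time: 2.02
tool_pos: [0.5174, 0.0586, 0.2709]
tool_rot: [3.141, -0.0, -0.03]
contact_force: [0.6, 0.4, 0.8]
opening: 0.0687
grip_force: 0.0
```

Call:
step_arm(increments=[{"delta_pos":[1,-6,0],"dr":[0,0,0],"fingers":-0.3},{"delta_pos":[1,-12,0],"dr":[0,0,0],"fingers":-0.3},{"delta_pos":[1,-16,0],"dr":[0,0,0],"fingers":-0.3},{"delta_pos":[1,-18.5,0],"dr":[0,0,0],"fingers":-0.3},{"delta_pos":[1,-18.5,0],"dr":[0,0,0],"fingers":-0.3}])

```text
time: 2.65
tool_pos: [0.5327, 0.2429, 0.2705]
tool_rot: [3.141, 0.0, -0.027]
contact_force: [1.2, -0.7, -0.9]
opening: 0.0596
grip_force: 0.0
```

```bash
python3 -c "
from h import *
snap('wrist','w2')
go([.5365,.31,.015],-.028)"
```

```text
t 2.7 pos [0.5328 0.2418 0.2705] rot [ 3.141  0.    -0.028] q [ 0.3   0.43  1.27 -0.    1.44  1.89] F [ 0.  -0.2 -0.3] op 0.0597
delta [ 0.18 -6.84 25.55] dr [ 0.  0. -0.]
```

View pics/w2.png

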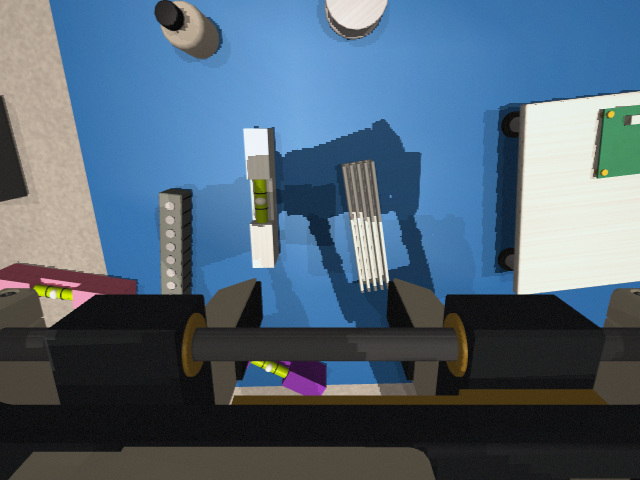

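The level's top ends are at about (257,128) and (262.5,267), with clear room between the terminal strip (175) and the heat sink (365).

```bash
python3 -c "
from h import *
a,b=[onz('w2',uv,.046) for uv in [(257,128),(262.5,267)]];d=a-b;y=np.arctan2(d[1],d[0]);m=(a+b)/2;print(m,np.linalg.norm(d),y)
go([*m[:2],.02],y)"
```

```text
[0.53644366 0.31201988 0.046     ] 0.149319057785337 -0.03948065233093475
t 2.7 pos [0.5328 0.2418 0.2705] rot [ 3.141  0.    -0.028] q [ 0.3   0.43  1.27 -0.    1.44  1.89] F [ 0.  -0.2 -0.3] op 0.0597
delta [ 0.17 -7.05 25.05] dr [0.  0.  0.6]
```

Call:
step_arm(increments=[{"delta_pos":[0.2,-3,4],"dr":[0,0,0.5],"fingers":-0.3},{"delta_pos":[0.2,-6,8],"dr":[0,0,0.5],"fingers":-0.3},{"delta_pos":[0.2,-7,13],"dr":[0,0,0.5],"fingers":-0.3},{"delta_pos":[0.2,-7.05,18],"dr":[0,0,0.5],"fingers":-0.3},{"delta_pos":[0.2,-7.05,21.5],"dr":[0,0,0.5],"fingers":-0.3}])

```text
time: 3.32
tool_pos: [0.5365, 0.3106, 0.0535]
tool_rot: [3.14, 0.002, -0.039]
contact_force: [0.2, 0.3, 0.3]
opening: 0.0601
grip_force: 0.0
```

Call:
step_arm(increments=[{"delta_pos":[0,0,2.5],"dr":[0,0,0],"fingers":-0.3},{"delta_pos":[0,0,4.3],"dr":[0,0,0],"fingers":-0.3},{"delta_pos":[0,0,4.3],"dr":[0,0,0],"fingers":0},{"delta_pos":[0,0,4.3],"dr":[0,0,0],"fingers":0.8},{"delta_pos":[0,0,4.3],"dr":[0,0,0],"fingers":1}], newtons=25)

```text
time: 3.95
tool_pos: [0.5376, 0.3132, 0.014]
tool_rot: [-3.141, -0.002, -0.037]
contact_force: [0.6, -0.3, 0.6]
opening: 0.0344
grip_force: 0.0
```

Call:
step_arm(increments=[{"delta_pos":[0,0,0],"dr":[0,0,0],"fingers":1},{"delta_pos":[0,0,0],"dr":[0,0,0],"fingers":1},{"delta_pos":[0,0,0],"dr":[0,0,0],"fingers":1},{"delta_pos":[0,0,0],"dr":[0,0,0],"fingers":1},{"delta_pos":[0,0,0],"dr":[0,0,0],"fingers":1}])

```text
time: 4.58
tool_pos: [0.5372, 0.3131, 0.0135]
tool_rot: [-3.141, -0.001, -0.037]
contact_force: [-0.2, -1.6, 5.7]
opening: 0.024
grip_force: 24.9
```

```bash
python3 -c "
from h import *
go([.491,-.071,.15],1.659)"
```

```text
t 4.58 pos [0.5372 0.3131 0.0135] rot [-3.141e+00 -1.000e-03 -3.700e-02] q [ 0.4   0.74  1.48 -0.    0.93  2.01] F [-0.2 -1.6  5.7] op 0.024
delta [ -3.18  38.55 -13.66] dr [  0.   -0.1 -97.2]
```

Call:
step_arm(increments=[{"delta_pos":[0,0,-3],"dr":[0,0,0],"fingers":1},{"delta_pos":[0,0,-7],"dr":[0,0,0],"fingers":1},{"delta_pos":[0,0,-11.5],"dr":[0,0,0],"fingers":1},{"delta_pos":[0,1,-15],"dr":[0,0,-5],"fingers":1},{"delta_pos":[0,4,-15],"dr":[0,0,-13],"fingers":1}])

```text
time: 5.2
tool_pos: [0.5365, 0.2742, 0.1655]
tool_rot: [-3.14, -0.006, 0.196]
contact_force: [0.4, -2.1, -3.3]
opening: 0.0237
grip_force: 24.9
```

```bash
python3 -c "
from h import *
go([.491,-.071,.15],1.659)"
```

```text
t 5.2 pos [0.5365 0.2742 0.1655] rot [-3.14  -0.006  0.196] q [0.35 0.53 1.4  0.   1.21 1.72] F [ 0.4 -2.1 -3.3] op 0.0237
delta [-11.18  32.98   1.44] dr [  0.2  -0.3 -83.8]
```

Call:
step_arm(increments=[{"delta_pos":[-1.4,4,0],"dr":[0,0,-10],"fingers":1},{"delta_pos":[-2.8,8,0],"dr":[0,0,-20],"fingers":1},{"delta_pos":[-4.2,12.5,0],"dr":[0,0,-30],"fingers":1},{"delta_pos":[-5.6,17,0],"dr":[0,0,-40],"fingers":1},{"delta_pos":[-7.2,21,0],"dr":[0,0,-50],"fingers":1}])

```text
time: 5.82
tool_pos: [0.5035, 0.0517, 0.1622]
tool_rot: [-3.141, 0.0, 1.068]
contact_force: [0.2, 0.3, -3.3]
opening: 0.0238
grip_force: 24.9
```

```bash
python3 -c "
from h import *
go([.491,-.071,.12],1.659,(.031,.003))"
```

```text
t 5.83 pos [0.5035 0.0517 0.1622] rot [-3.141  0.     1.068] q [-0.05  0.37  1.67 -0.    1.1   0.45] F [ 0.2  0.3 -3.3] op 0.0238
delta [-11.36   4.82   4.22] dr [  0.5   1.7 -33.9]
```

Call:
step_arm(increments=[{"delta_pos":[-3,1.2,0],"dr":[0.1,0.4,-9],"fingers":1},{"delta_pos":[-6,2.5,1],"dr":[0.2,0.8,-18],"fingers":1},{"delta_pos":[-9,3.8,2.5],"dr":[0.4,1.2,-27],"fingers":1},{"delta_pos":[-11.4,4.8,4.2],"dr":[0.5,1.7,-34],"fingers":1},{"delta_pos":[-11.4,4.8,4.2],"dr":[0.5,1.7,-34],"fingers":1}])

```text
time: 6.45
tool_pos: [0.4894, -0.0709, 0.1192]
tool_rot: [-3.139, -0.032, 1.653]
contact_force: [-1.1, 0.3, -3.2]
opening: 0.0236
grip_force: 24.9
```

```bash
python3 -c "
from h import *
go([.491,-.071,.077],1.659,(.031,.003))"
```

```text
t 6.45 pos [ 0.4894 -0.0709  0.1192] rot [-3.139 -0.032  1.653] q [-0.32  0.41  1.75  0.03  1.   -0.42] F [-1.1  0.3 -3.2] op 0.0236
delta [-0.16  0.17  4.21] dr [-0.1 -0.  -0.3]
```

Call:
step_arm(increments=[{"delta_pos":[-0.1,0.1,1.5],"dr":[0,0,0],"fingers":1},{"delta_pos":[-0.2,0.2,3],"dr":[0,0,0],"fingers":1},{"delta_pos":[-0.2,0.2,4],"dr":[0,0,0],"fingers":1},{"delta_pos":[-0.2,0.2,4.4],"dr":[0,0,0],"fingers":1},{"delta_pos":[-0.2,0.2,4.4],"dr":[0,0,0],"fingers":1}])

```text
time: 7.08
tool_pos: [0.4927, -0.07, 0.0765]
tool_rot: [-3.142, -0.031, 1.656]
contact_force: [0.5, 0.4, -2.1]
opening: 0.024
grip_force: 24.9
```

Call:
step_arm(increments=[{"delta_pos":[0,0,0.1],"dr":[0,0,0],"fingers":1},{"delta_pos":[0,0,0.2],"dr":[0,0,0],"fingers":1},{"delta_pos":[0,0,0.2],"dr":[0,0,0],"fingers":1},{"delta_pos":[0,0,0.2],"dr":[0,0,0],"fingers":1},{"delta_pos":[0,0,0.2],"dr":[0,0,0],"fingers":1}])

```text
time: 7.7
tool_pos: [0.4927, -0.0702, 0.0748]
tool_rot: [3.141, -0.03, 1.656]
contact_force: [0.1, 0.4, -2.8]
opening: 0.0239
grip_force: 24.9
```

Call:
step_arm(increments=[{"delta_pos":[0,0,0.1],"dr":[0,0,0],"fingers":1},{"delta_pos":[0,0,0.15],"dr":[0,0,0],"fingers":1},{"delta_pos":[0,0,0.2],"dr":[0,0,0],"fingers":1},{"delta_pos":[0,0,0.2],"dr":[0,0,0],"fingers":1},{"delta_pos":[0,0,0.2],"dr":[0,0,0],"fingers":1}])

```text
time: 8.32
tool_pos: [0.4927, -0.0701, 0.0727]
tool_rot: [3.141, -0.03, 1.656]
contact_force: [0.7, -1.4, -1.3]
opening: 0.0239
grip_force: 24.9
```

Starting to touch; release gently.

Call:
step_arm(increments=[{"delta_pos":[0,0,0.05],"dr":[0,0,0],"fingers":1},{"delta_pos":[0,0,0.08],"dr":[0,0,0],"fingers":1},{"delta_pos":[0,0,0.08],"dr":[0,0,0],"fingers":0.3},{"delta_pos":[0,0,0.08],"dr":[0,0,0],"fingers":0.1},{"delta_pos":[0,0,0.08],"dr":[0,0,0],"fingers":0.1}])

```text
time: 8.95
tool_pos: [0.4928, -0.07, 0.0718]
tool_rot: [3.141, -0.03, 1.656]
contact_force: [-0.4, -0.7, -0.7]
opening: 0.0408
grip_force: 0.0
```

Call:
step_arm(increments=[{"delta_pos":[0,0,0],"dr":[0,0,0],"fingers":0},{"delta_pos":[0,0,-2],"dr":[0,0,0],"fingers":0},{"delta_pos":[0,0,-5],"dr":[0,0,0],"fingers":0},{"delta_pos":[0,0,-8],"dr":[0,0,0],"fingers":0},{"delta_pos":[0,0,-11],"dr":[0,0,0],"fingers":0}])

```text
time: 9.57
tool_pos: [0.4928, -0.0734, 0.1828]
tool_rot: [3.141, -0.03, 1.656]
contact_force: [0.4, 0.6, -0.4]
opening: 0.0456
grip_force: 0.0
```

```bash
python3 -c "
from h import *
# wing long dir -0.69: grip across thickness -> tool x along wing: yaw -0.69+pi
go([.549,-.212,.17],2.45)"
```

```text
t 9.57 pos [ 0.4928 -0.0734  0.1828] rot [ 3.141 -0.03   1.656] q [-0.32  0.34  1.66  0.03  1.16 -0.42] F [ 0.4  0.6 -0.4] op 0.0456
delta [-14.32   4.42   0.84] dr [  0.7  -1.6 -45.5]
```

```bash
python3 -c "
from h import *
from scipy.optimize import differential_evolution as DE
im=cv2.imread('pics/w1.png')[100:175,255:320]; m=(im.max(2)<62)&(im[:,:,0].astype(int)-im[:,:,2]<25)
print(m.sum())
def f(q):
    x,y,a,z=q;P=[]
    for u in(-.022,.022):
        for v in(-.006,.006):
            for w in(z-.032,z): P.append(proj('w1',(x+u*np.cos(a)-v*np.sin(a),y+u*np.sin(a)+v*np.cos(a),w))-[255,100])
    k=np.zeros(m.shape,np.uint8);cv2.fillConvexPoly(k,cv2.convexHull(np.float32(P)).round().astype(np.int32),1);k=k>0
    return 1-(k&m).sum()/(k|m).sum()
r=DE(f,[(.53,.57),(-.23,-.19),(-1.3,-.2),(.093,.103)],seed=1,maxiter=60);print(r.x,r.fun)
"
```

```text
549
[ 0.54768129 -0.21247599 -0.80434264  0.09313573] 0.28383705650459923
```

Call:
step_arm(increments=[{"delta_pos":[-3,1,0],"dr":[0.1,-0.3,-9],"fingers":0},{"delta_pos":[-6,2,0],"dr":[0.3,-0.6,-18],"fingers":0},{"delta_pos":[-9,3,0.3],"dr":[0.4,-1,-27],"fingers":0},{"delta_pos":[-12,4,0.6],"dr":[0.6,-1.3,-36],"fingers":0},{"delta_pos":[-14.3,4.4,0.8],"dr":[0.7,-1.6,-45],"fingers":0}])

```text
time: 10.2
tool_pos: [0.5493, -0.213, 0.169]
tool_rot: [3.141, -0.001, 2.446]
contact_force: [-0.6, -0.2, -0.2]
opening: 0.046
grip_force: 0.0
```

```bash
python3 -c "
from h import *
snap('wrist','w3')
go([.549,-.212,.067],2.45)
s=snap('side','d3');c=snap('scene','s3')
a=cv2.resize(cv2.imread('pics/w3.png'),(480,360))
b=cv2.imread('pics/d3.png')[160:300,265:385];e=cv2.imread('pics/s3.png')[220:320,220:360]
o=np.zeros((600,800,3),np.uint8);o[:360,:480]=a;b=cv2.resize(b,(300,350));o[:350,490:790]=b;o[362:600,:336]=cv2.resize(e,(336,238));cv2.imwrite('pics/m3.png',o)"
```

```text
t 10.25 pos [ 0.5495 -0.2154  0.1686] rot [-3.141e+00  1.000e-03  2.452e+00] q [-0.5   0.51  1.42 -0.    1.21 -1.38] F [-0.  -1.5  0. ] op 0.0458
delta [ 0.26  0.24 10.16] dr [-0.1  0.   0.1]
```

View pics/m3.png

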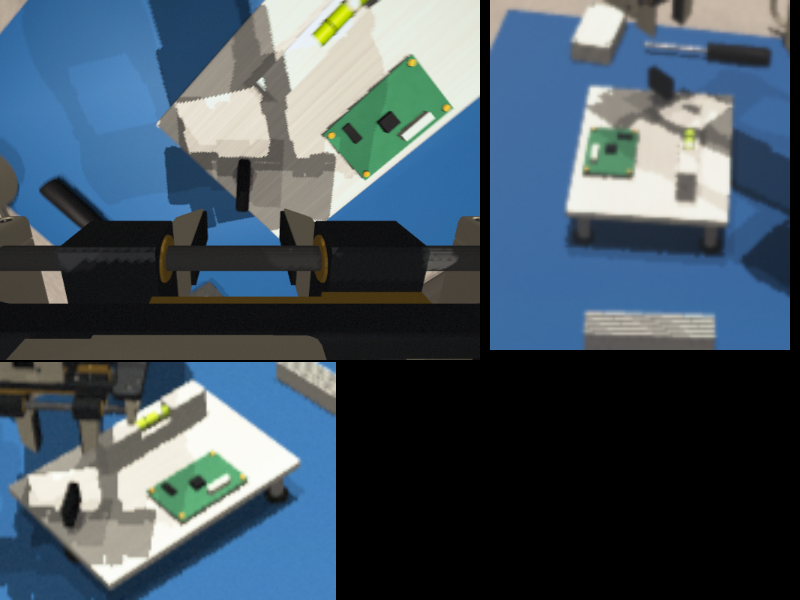

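The level lies on the plate. The wing, at w3 (325,213) to (325,283), is aligned with the fingers and midway between them.

```bash
python3 -c "
from h import *
a,b=onz('w3',(325,213),.098),onz('w3',(324,281),.098);print(a,b,(a+b)/2,np.linalg.norm(a-b),np.arctan2(*(a-b)[1::-1]))
print(proj('w3',(.549,-.212,.098)))"
```

```text
[ 0.52727658 -0.19513071  0.098     ] [ 0.56310368 -0.22590423  0.098     ] [ 0.54519013 -0.21051747  0.098     ] 0.04722912389153652 2.4319281941862614
[326.44915803 253.49884361]
```

Call:
step_arm(increments=[{"delta_pos":[0.2,0.3,3],"dr":[0,0,0],"fingers":0},{"delta_pos":[0.3,0.35,6],"dr":[0,0,0],"fingers":0},{"delta_pos":[0.35,0.35,9],"dr":[0,0,0],"fingers":0},{"delta_pos":[0.35,0.35,10],"dr":[0,0,0],"fingers":0},{"delta_pos":[0.35,0.35,10],"dr":[0,0,0],"fingers":0.4}])

```text
time: 10.98
tool_pos: [0.5484, -0.2063, 0.0696]
tool_rot: [3.141, -0.001, 2.441]
contact_force: [0.2, -0.6, -0.1]
opening: 0.0397
grip_force: 0.0
```

Call:
step_arm(increments=[{"delta_pos":[0,0,0],"dr":[0,0,0],"fingers":1},{"delta_pos":[0,0,0],"dr":[0,0,0],"fingers":1},{"delta_pos":[0,0,0],"dr":[0,0,0],"fingers":1},{"delta_pos":[0,0,0],"dr":[0,0,0],"fingers":1},{"delta_pos":[0,0,0],"dr":[0,0,0],"fingers":1}], newtons=40)

```text
time: 11.6
tool_pos: [0.5469, -0.2096, 0.0705]
tool_rot: [-3.138, 0.0, 2.44]
contact_force: [-9.4, -9.1, 5.0]
opening: 0.0117
grip_force: 39.6
```

```bash
python3 -c "
from h import *
snap('wrist','w4')
go([.549,-.212,.067],2.45)"
```

```text
t 11.65 pos [ 0.547  -0.2097  0.0706] rot [-3.138  0.     2.44 ] q [-0.49  0.61  1.55 -0.    0.99 -1.36] F [ -9.  -10.3   3.6] op 0.0118
delta [-0.31 -0.05  0.36] dr [-0.2  0.  -0.6]
```

View pics/w4.png

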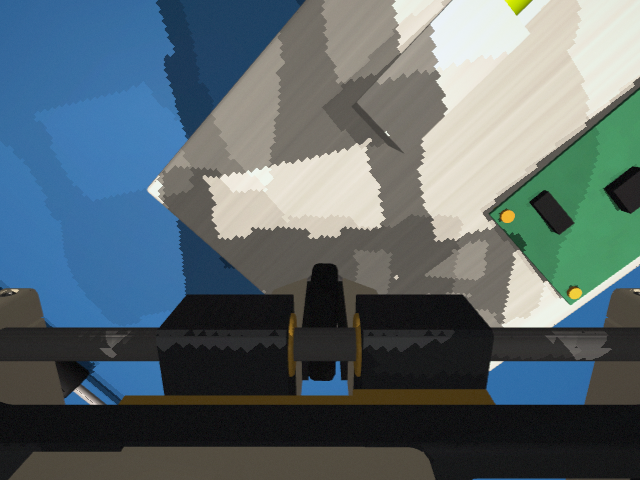

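Call:
step_arm(increments=[{"delta_pos":[0,-0.3,-0.05],"dr":[0,0,8],"fingers":1},{"delta_pos":[0,-0.3,-0.12],"dr":[0,0,18],"fingers":1},{"delta_pos":[0,-0.3,-0.2],"dr":[0,0,28],"fingers":1},{"delta_pos":[0,-0.3,-0.25],"dr":[0,0,38],"fingers":1},{"delta_pos":[0,-0.3,-0.32],"dr":[0,0,48],"fingers":1}])

```text
time: 12.28
tool_pos: [0.5496, -0.2081, 0.0737]
tool_rot: [3.135, -0.001, 1.598]
contact_force: [12.6, 6.9, -5.0]
opening: 0.0118
grip_force: 40.0
```

Call:
step_arm(increments=[{"delta_pos":[0,0,-0.05],"dr":[0,0,8],"fingers":1},{"delta_pos":[0,0,-0.12],"dr":[0,0,18],"fingers":1},{"delta_pos":[0,0,-0.2],"dr":[0,0,28],"fingers":1},{"delta_pos":[0,0,-0.25],"dr":[0,0,38],"fingers":1},{"delta_pos":[0,0,-0.3],"dr":[0,0,45],"fingers":1}])

```text
time: 12.9
tool_pos: [0.5526, -0.2089, 0.0767]
tool_rot: [3.132, -0.008, 0.814]
contact_force: [23.2, 4.2, -12.8]
opening: 0.0115
grip_force: 40.0
```

Call:
step_arm(increments=[{"delta_pos":[0,0,0],"dr":[0,0,0],"fingers":1},{"delta_pos":[0,0,0],"dr":[0,0,0],"fingers":1},{"delta_pos":[0,0,0],"dr":[0,0,0],"fingers":1},{"delta_pos":[0,0,0],"dr":[0,0,0],"fingers":1},{"delta_pos":[0,0,0],"dr":[0,0,0],"fingers":1}])

```text
time: 13.52
tool_pos: [0.5526, -0.2089, 0.0767]
tool_rot: [3.132, -0.008, 0.817]
contact_force: [23.8, 3.2, -10.2]
opening: 0.0118
grip_force: 40.0
```

```bash
python3 -c "
from h import *
snap('wrist','w5');snap('side','d5');snap('scene','s5')
go([.549,-.212,.067],0.9)
a=cv2.resize(cv2.imread('pics/w5.png'),(480,360))
b=cv2.imread('pics/d5.png')[195:265,320:380];e=cv2.imread('pics/s5.png')[215:305,220:320]
o=np.zeros((600,800,3),np.uint8);o[:360,:480]=a;b=cv2.resize(b,(300,350),interpolation=2);o[:350,490:790]=b;o[362:600,:264]=cv2.resize(e,(264,238),interpolation=2);cv2.imwrite('pics/m5.png',o)"
```

```text
t 13.68 pos [ 0.5526 -0.2089  0.0767] rot [ 3.132 -0.008  0.817] q [-0.49  0.6   1.54  0.01  0.99  0.26] F [ 22.3   4.6 -10.7] op 0.0118
delta [-0.48 -0.06  0.96] dr [ 0.6 -0.4 -4.7]
```

View pics/m5.png

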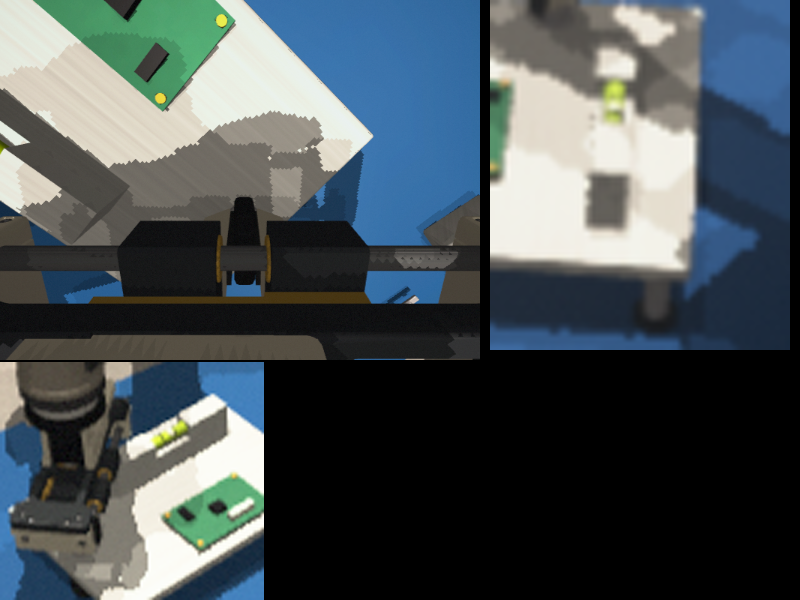

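Nine pictures used, and the bubble is in the window in both fixed views. I'll read its place by colour profile along the vial.

```bash
cat >> h.py <<'E'
def prof(f,c=(.4928,-.070),yaw=1.656,z=.100,w=(-.006,-.003,0,.003,.006)):
    im=cv2.imread(f'pics/{f}.png').astype(np.float32); ys=np.arange(-30,31,2)
    M=np.float32([[proj(f,(c[0]+y/1e3*np.cos(yaw)-v*np.sin(yaw),c[1]+y/1e3*np.sin(yaw)+v*np.cos(yaw),z)) for y in ys] for v in w])
    s=cv2.remap(im,M[...,0],M[...,1],cv2.INTER_LINEAR)
    print(f,'px/mm',round(float(np.linalg.norm(M[2,-1]-M[2,0]))/60,2)); print('y',ys.tolist())
    for v,r in zip(w,s): print('v',v,'B',r[:,0].astype(int).tolist(),'G',r[:,1].astype(int).tolist())
E
python3 -c "
from h import *
prof('d5');prof('s5')"
```

```text
d5 px/mm 0.19
y [-30, -28, -26, -24, -22, -20, -18, -16, -14, -12, -10, -8, -6, -4, -2, 0, 2, 4, 6, 8, 10, 12, 14, 16, 18, 20, 22, 24, 26, 28, 30]
v -0.006 B [169, 145, 122, 100, 89, 84, 80, 82, 83, 87, 95, 103, 118, 136, 157, 164, 171, 172, 166, 161, 161, 163, 166, 178, 189, 202, 216, 229, 230, 231, 231] G [183, 162, 149, 136, 137, 148, 158, 162, 166, 170, 173, 176, 184, 195, 206, 207, 209, 208, 203, 199, 200, 202, 204, 209, 214, 221, 230, 238, 238, 239, 240]
v -0.003 B [169, 146, 123, 100, 92, 90, 87, 87, 86, 89, 93, 97, 115, 134, 151, 161, 171, 160, 134, 111, 111, 111, 121, 143, 167, 188, 210, 225, 228, 230, 231] G [189, 177, 175, 172, 181, 195, 208, 208, 208, 206, 201, 197, 204, 214, 221, 219, 218, 208, 193, 180, 187, 194, 200, 208, 216, 223, 230, 236, 237, 238, 239]
v 0 B [171, 147, 122, 97, 94, 93, 92, 91, 90, 92, 97, 101, 125, 150, 170, 182, 192, 169, 133, 101, 101, 101, 113, 134, 157, 178, 200, 215, 222, 229, 230] G [195, 188, 188, 188, 201, 215, 225, 223, 221, 215, 207, 199, 211, 224, 232, 230, 228, 211, 189, 171, 183, 197, 205, 210, 215, 220, 225, 230, 234, 238, 239]
v 0.00
[... 1599 characters left out ...]
7, 215, 210, 207, 192, 153, 161, 193, 203, 203, 203, 205, 186, 156, 157, 194]
v 0.003 B [229, 236, 244, 243, 237, 225, 181, 117, 85, 74, 75, 69, 66, 68, 74, 87, 125, 168, 217, 196, 146, 94, 68, 69, 65, 64, 65, 65, 79, 112, 168] G [240, 245, 250, 250, 250, 250, 249, 249, 247, 246, 240, 228, 193, 201, 235, 245, 242, 237, 241, 236, 219, 200, 210, 223, 227, 230, 228, 224, 187, 161, 194]
v 0.006 B [234, 238, 242, 244, 240, 233, 197, 148, 122, 109, 98, 101, 95, 90, 91, 112, 135, 182, 215, 232, 189, 137, 115, 104, 92, 82, 74, 70, 84, 121, 172] G [244, 246, 249, 250, 250, 250, 250, 250, 249, 245, 242, 230, 206, 206, 232, 243, 246, 245, 246, 247, 237, 221, 219, 230, 233, 230, 233, 232, 217, 197, 198]
```

Call:
step_arm(increments=[{"delta_pos":[0.1,0.1,0],"dr":[0,0,5],"fingers":1},{"delta_pos":[0.2,0.2,0],"dr":[0,0,12],"fingers":1},{"delta_pos":[0.25,0.3,0],"dr":[0,0,18],"fingers":1},{"delta_pos":[0.25,0.3,0],"dr":[0,0,23],"fingers":1},{"delta_pos":[0.25,0.3,0],"dr":[0,0,23],"fingers":1}])

```text
time: 14.3
tool_pos: [0.5539, -0.2101, 0.078]
tool_rot: [3.137, -0.007, 0.415]
contact_force: [8.3, 0.6, 4.0]
opening: 0.0116
grip_force: 40.0
```

Call:
step_arm(increments=[{"delta_pos":[0,0,0],"dr":[0,0,0],"fingers":0},{"delta_pos":[0,0,0],"dr":[0,0,0],"fingers":0},{"delta_pos":[0,0,0],"dr":[0,0,0],"fingers":0},{"delta_pos":[0,0,-3],"dr":[0,0,0],"fingers":0},{"delta_pos":[0,0,-6],"dr":[0,0,0],"fingers":0}])

```text
time: 14.92
tool_pos: [0.5499, -0.2094, 0.1359]
tool_rot: [-3.14, 0.001, 0.416]
contact_force: [-0.4, -0.1, 0.8]
opening: 0.0459
grip_force: 0.0
```

```bash
python3 -c "
from h import *
snap('scene','s6');snap('side','d6')
go([.505,-.200,.2],1.656)
prof('s6',w=(-.003,0,.003));prof('d6',w=(-.003,0,.003))"
```

```text
t 15.03 pos [ 0.552  -0.2104  0.139 ] rot [ 3.138 -0.004  0.416] q [-0.49  0.54  1.47  0.    1.13  0.66] F [ 0.1 -0.1  0.1] op 0.0461
delta [-3.85 -2.83 -6.13] dr [  0.3  -0.  -71. ]
s6 px/mm 0.32
y [-30, -28, -26, -24, -22, -20, -18, -16, -14, -12, -10, -8, -6, -4, -2, 0, 2, 4, 6, 8, 10, 12, 14, 16, 18, 20, 22, 24, 26, 28, 30]
v -0.003 B [169, 176, 174, 159, 148, 131, 92, 59, 51, 43, 42, 43, 44, 45, 51, 69, 94, 87, 74, 50, 45, 43, 38, 38, 42, 39, 40, 51, 69, 95, 135] G [185, 193, 192, 175, 173, 181, 181, 181, 181, 179, 166, 155, 159, 167, 172, 163, 159, 161, 153, 132, 136, 153, 155, 155, 155, 154, 152, 141, 115, 116, 149]
v 0 B [211, 214, 212, 210, 206, 179, 143, 103, 68, 61, 58, 51, 49, 56, 68, 103, 145, 176, 141, 101, 67, 52, 53, 52, 49, 50, 51, 53, 65, 102, 150] G [225, 228, 229, 226, 224, 222, 228, 232, 228, 224, 220, 187, 173, 206, 216, 213, 212, 219, 208, 194, 174, 182, 198, 201, 199, 196, 198, 190, 162, 149, 171]
v 0.003 B [225, 223, 224, 227, 227, 217, 181, 124, 86, 74, 70, 64, 57, 58, 71, 108, 179, 211, 233, 175, 109, 79, 67, 65, 63, 63, 62, 59, 62, 83, 145] G [238, 236, 23
[... 534 characters left out ...]
218, 211, 201, 193, 196, 198, 200, 204, 208, 214, 220, 226, 230, 234, 237]
v 0 B [153, 134, 115, 97, 95, 94, 93, 95, 96, 108, 129, 149, 175, 202, 215, 198, 182, 153, 120, 91, 95, 100, 114, 134, 156, 173, 191, 203, 209, 215, 220] G [184, 182, 189, 196, 207, 218, 226, 224, 223, 220, 216, 212, 221, 229, 232, 225, 219, 205, 189, 177, 190, 203, 209, 211, 214, 215, 218, 220, 224, 227, 231]
v 0.003 B [158, 136, 114, 94, 92, 90, 89, 89, 89, 97, 109, 123, 146, 170, 181, 178, 174, 149, 120, 98, 98, 99, 112, 130, 149, 170, 191, 201, 205, 208, 210] G [181, 173, 170, 169, 184, 198, 205, 204, 203, 199, 194, 193, 203, 214, 218, 216, 213, 197, 180, 172, 185, 199, 205, 206, 208, 212, 216, 218, 220, 222, 223]
```

```bash
python3 -c "
from h import *
s=robot.observe();R=Ro.from_euler('xyz',s['tool_rot']).as_matrix();T=viewer.camera_params('wrist')['T'];print(R.T@(T[:3,3]-s['tool_pos']),R.T@T[:3,2])
c=np.array([.4928,-.07]);u=np.array([np.cos(1.656),np.sin(1.656)])
go([*(c-.095*u),.2],1.656)"
```

```text
[ 0.07601497 -0.00146    -0.15805205] [-2.87375479e-01 -6.33301514e-04  9.57817797e-01]
t 15.03 pos [ 0.552  -0.2104  0.139 ] rot [ 3.138 -0.004  0.416] q [-0.49  0.54  1.47  0.    1.13  0.66] F [ 0.1 -0.1  0.1] op 0.0461
delta [-2.8  -6.22 -6.14] dr [  0.3  -0.  -71. ]
```

Call:
step_arm(increments=[{"delta_pos":[0,0,-2],"dr":[0,0,-8],"fingers":0.3},{"delta_pos":[-0.3,-2,-2],"dr":[0,0,-18],"fingers":0.6},{"delta_pos":[-1,-4,-2.1],"dr":[0,0,-28],"fingers":1},{"delta_pos":[-2,-7,-2.1],"dr":[0,0,-38],"fingers":1},{"delta_pos":[-2.2,-8,-2.1],"dr":[0,0,-48],"fingers":1}])

```text
time: 15.65
tool_pos: [0.4962, -0.1439, 0.1558]
tool_rot: [-3.138, -0.001, 1.261]
contact_force: [1.4, 0.5, -0.2]
opening: 0.0021
grip_force: 0.0
```

```bash
python3 -c "
from h import *
go([.4993,-.1457,.16],1.656)"
```

```text
t 15.65 pos [ 0.4962 -0.1439  0.1558] rot [-3.138e+00 -1.000e-03  1.261e+00] q [-0.43  0.4   1.65  0.    1.1  -0.12] F [ 1.4  0.5 -0.2] op 0.0021
delta [-0.08  0.35 -0.42] dr [ -0.2  -0.1 -22.7]
```

Call:
step_arm(increments=[{"delta_pos":[0,0.2,-0.4],"dr":[0,0,-10],"fingers":1},{"delta_pos":[0,0.4,-0.4],"dr":[0,0,-19],"fingers":1},{"delta_pos":[0,0.4,-0.4],"dr":[0,0,-22.5],"fingers":1},{"delta_pos":[0,0.4,-0.4],"dr":[0,0,-22.5],"fingers":1},{"delta_pos":[0,0.4,-0.4],"dr":[0,0,-22.5],"fingers":1}])

```text
time: 16.27
tool_pos: [0.5015, -0.1464, 0.1603]
tool_rot: [-3.141, -0.001, 1.646]
contact_force: [0.4, 0.1, 0.3]
opening: 0.0006
grip_force: 0.0
```

```bash
python3 -c "
from h import *
snap('wrist','w7')
go([.4993,-.1457,.16],1.656)
prof('w7',w=(-.009,-.006,-.003,0,.003,.006,.009),z=.1)
uv=proj('w7',(.4928,-.07,.105)).astype(int);print(uv)
im=cv2.imread('pics/w7.png');y0=max(0,uv[1]-200);cv2.imwrite('pics/w7c.png',im[y0:y0+300,max(0,uv[0]-60):uv[0]+60].repeat(2,0).repeat(2,1));print(y0,uv[0]-60)
"
```

```text
t 16.32 pos [ 0.5015 -0.1464  0.1604] rot [-3.141e+00 -1.000e-03  1.646e+00] q [-0.43  0.4   1.63  0.    1.11 -0.51] F [ 0.  -0.1  0.3] op 0.0004
delta [ 0.09 -0.22  0.04] dr [-0.  -0.1 -0.6]
w7 px/mm 1.81
y [-30, -28, -26, -24, -22, -20, -18, -16, -14, -12, -10, -8, -6, -4, -2, 0, 2, 4, 6, 8, 10, 12, 14, 16, 18, 20, 22, 24, 26, 28, 30]
v -0.009 B [100, 100, 101, 99, 83, 93, 102, 230, 230, 231, 232, 232, 227, 227, 227, 233, 233, 233, 233, 234, 232, 217, 206, 206, 229, 228, 206, 170, 102, 233, 232] G [108, 108, 108, 108, 90, 100, 111, 240, 239, 239, 239, 239, 234, 234, 233, 239, 239, 238, 238, 238, 238, 225, 214, 214, 236, 236, 213, 180, 111, 239, 239]
v -0.006 B [100, 101, 101, 101, 77, 92, 105, 232, 231, 232, 234, 235, 235, 235, 235, 236, 236, 236, 236, 236, 235, 235, 235, 235, 235, 235, 235, 221, 62, 234, 233] G [108, 108, 109, 109, 83, 98, 113, 241, 241, 240, 241, 241, 241, 240, 240, 240, 240, 240, 240, 240, 240, 240, 240, 240, 239, 240, 240, 232, 66, 239, 239]
v -0.003 B [98, 97, 97, 97, 78, 7, 4, 0, 0, 0, 0, 0, 23, 0, 0, 0, 64, 143, 112, 0, 3, 6, 1, 0, 0, 0, 0, 0, 1, 231, 231] G
[... 625 characters left out ...]
230, 231, 60, 231, 233, 205, 224, 241, 239, 203, 235, 192, 235, 236, 236, 236, 236, 237, 235, 240, 240]
v 0.006 B [100, 99, 100, 100, 70, 6, 5, 6, 4, 0, 0, 0, 25, 0, 0, 0, 162, 197, 186, 14, 0, 2, 0, 0, 0, 0, 0, 0, 0, 236, 237] G [108, 107, 107, 108, 88, 92, 93, 92, 92, 176, 180, 178, 28, 179, 180, 180, 187, 223, 213, 180, 183, 156, 182, 182, 182, 183, 183, 183, 169, 238, 239]
v 0.009 B [98, 99, 98, 97, 76, 80, 85, 95, 88, 75, 199, 209, 113, 217, 219, 199, 200, 188, 196, 200, 178, 208, 212, 223, 177, 169, 163, 69, 46, 233, 232] G [106, 106, 107, 105, 81, 87, 94, 105, 98, 87, 216, 226, 122, 230, 232, 215, 220, 209, 217, 220, 196, 224, 226, 231, 201, 197, 193, 96, 65, 239, 240]
[322 132]
0 262
```

View pics/w7c.png

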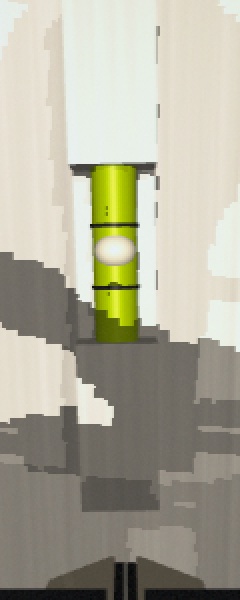

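The level's rings sit at crop rows 225 and 288, and the bubble centre at 250. The bubble is 1.65 mm from centre and settled between the rings, so I'll press next.

```bash
python3 -c "
from h import *
c=onz('w7',(319.5,128.3),.102);print(c)
go([c[0],c[1],.125],1.656)
"
```

```text
[ 0.49063355 -0.06782307  0.102     ]
t 16.32 pos [ 0.5015 -0.1464  0.1604] rot [-3.141e+00 -1.000e-03  1.646e+00] q [-0.43  0.4   1.63  0.    1.11 -0.51] F [ 0.  -0.1  0.3] op 0.0004
delta [ 7.92 -0.49  3.55] dr [-0.  -0.1 -0.6]
```

Call:
step_arm(increments=[{"delta_pos":[2.5,-0.2,0],"dr":[0,0,0],"fingers":1},{"delta_pos":[5,-0.4,0.5],"dr":[0,0,0],"fingers":1},{"delta_pos":[7,-0.5,2],"dr":[0,0,0],"fingers":1},{"delta_pos":[7.9,-0.5,3.3],"dr":[0,0,0],"fingers":1},{"delta_pos":[7.9,-0.5,4],"dr":[0,0,0],"fingers":1}])

```text
time: 16.95
tool_pos: [0.4905, -0.0678, 0.12]
tool_rot: [-3.14, -0.001, 1.648]
contact_force: [0.6, 0.7, 0.6]
opening: 0.0005
grip_force: 0.0
```

Call:
step_arm(increments=[{"delta_pos":[0,0,0.3],"dr":[0,0,0],"fingers":1},{"delta_pos":[0,0,0.6],"dr":[0,0,0],"fingers":1},{"delta_pos":[0,0,0.8],"dr":[0,0,0],"fingers":1},{"delta_pos":[0,0,0.9],"dr":[0,0,0],"fingers":1},{"delta_pos":[0,0,1.0],"dr":[0,0,0],"fingers":1}])

```text
time: 17.58
tool_pos: [0.4908, -0.0681, 0.1109]
tool_rot: [-3.142, -0.001, 1.647]
contact_force: [0.2, -0.9, -0.3]
opening: 0.0004
grip_force: 0.0
```

Call:
step_arm(increments=[{"delta_pos":[0,0,0.1],"dr":[0,0,0],"fingers":1},{"delta_pos":[0,0,0.2],"dr":[0,0,0],"fingers":1},{"delta_pos":[0,0,0.25],"dr":[0,0,0],"fingers":1},{"delta_pos":[0,0,0.3],"dr":[0,0,0],"fingers":1},{"delta_pos":[0,0,0.3],"dr":[0,0,0],"fingers":1}])

```text
time: 18.2
tool_pos: [0.4907, -0.068, 0.1078]
tool_rot: [-3.141, -0.001, 1.647]
contact_force: [-0.4, 0.1, 0.2]
opening: 0.0007
grip_force: 0.0
```

Call:
step_arm(increments=[{"delta_pos":[0,0,0.05],"dr":[0,0,0],"fingers":1},{"delta_pos":[0,0,0.1],"dr":[0,0,0],"fingers":1},{"delta_pos":[0,0,0.15],"dr":[0,0,0],"fingers":1},{"delta_pos":[0,0,0.2],"dr":[0,0,0],"fingers":1},{"delta_pos":[0,0,0.2],"dr":[0,0,0],"fingers":1}])

```text
time: 18.82
tool_pos: [0.4908, -0.068, 0.1068]
tool_rot: [3.141, -0.0, 1.647]
contact_force: [-2.9, 0.5, 9.0]
opening: 0.0004
grip_force: 4.7
```

Call:
step_arm(increments=[{"delta_pos":[0,0,0.02],"dr":[0,0,0],"fingers":1},{"delta_pos":[0,0,0.02],"dr":[0,0,0],"fingers":1},{"delta_pos":[0,0,0.02],"dr":[0,0,0],"fingers":1},{"delta_pos":[0,0,0.02],"dr":[0,0,0],"fingers":1},{"delta_pos":[0,0,0.02],"dr":[0,0,0],"fingers":1}])

```text
time: 19.45
tool_pos: [0.4909, -0.0681, 0.1068]
tool_rot: [3.141, -0.0, 1.647]
contact_force: [-3.6, 1.2, 11.0]
opening: 0.0006
grip_force: 5.5
```

Call:
step_arm(increments=[{"delta_pos":[0,0,0],"dr":[0,0,0],"fingers":1},{"delta_pos":[0,0,0],"dr":[0,0,0],"fingers":1},{"delta_pos":[0,0,0],"dr":[0,0,0],"fingers":1},{"delta_pos":[0,0,0],"dr":[0,0,0],"fingers":1},{"delta_pos":[0,0,0],"dr":[0,0,0],"fingers":1}])

```text
time: 20.08
tool_pos: [0.4908, -0.068, 0.1067]
tool_rot: [3.141, -0.0, 1.647]
contact_force: [-3.2, 0.1, 11.3]
opening: 0.0003
grip_force: 5.5
```

```bash
python3 -c "
from h import *
snap('scene','s8')
go([.49,-.068,.1],1.65)
prof('s8',w=(-.006,-.003,0,.003))
"
```

```text
t 20.12 pos [ 0.4909 -0.0681  0.1068] rot [ 3.141 -0.     1.647] q [-0.29  0.42  1.77  0.    0.95 -0.37] F [-4.1  1.5  9.7] op 0.0007
delta [ 0.01 -0.09  0.68] dr [ 0.  -0.  -0.2]
s8 px/mm 0.32
y [-30, -28, -26, -24, -22, -20, -18, -16, -14, -12, -10, -8, -6, -4, -2, 0, 2, 4, 6, 8, 10, 12, 14, 16, 18, 20, 22, 24, 26, 28, 30]
v -0.006 B [90, 88, 85, 86, 84, 63, 45, 39, 34, 31, 29, 25, 35, 34, 37, 47, 42, 35, 38, 39, 33, 34, 41, 57, 73, 84, 84, 80, 78, 76, 77] G [98, 96, 93, 94, 93, 94, 91, 88, 84, 84, 74, 59, 77, 86, 87, 89, 87, 86, 83, 81, 80, 83, 86, 90, 94, 99, 98, 94, 92, 89, 91]
v -0.003 B [105, 103, 100, 96, 95, 87, 57, 31, 28, 25, 24, 22, 21, 24, 30, 46, 60, 51, 45, 33, 26, 21, 21, 30, 55, 72, 82, 84, 80, 76, 69] G [115, 114, 111, 107, 108, 110, 103, 93, 91, 92, 87, 76, 74, 83, 90, 95, 100, 96, 90, 79, 77, 83, 86, 87, 88, 87, 96, 98, 94, 89, 80]
v 0 B [115, 117, 114, 113, 112, 98, 74, 45, 24, 24, 25, 21, 20, 22, 30, 51, 74, 88, 68, 48, 31, 24, 25, 31, 38, 58, 76, 83, 84, 81, 75] G [127, 128, 126, 125, 124, 121, 113, 102, 91, 92, 91, 78, 71, 82, 91, 99, 108, 114, 103, 90, 74, 76, 88, 92, 92, 90, 92, 98, 99, 95, 87]
v 0.003 B [118, 118, 118, 119, 117, 110, 87, 53, 31, 22, 21, 19, 19, 27, 31, 48, 79, 91, 98, 72, 48, 35, 29, 34, 38, 44, 63, 81, 84, 83, 82] G [130, 129, 129, 129, 129, 131, 125, 108, 94, 88, 88, 82, 65, 69, 85, 97, 108, 113, 116, 101, 86, 80, 84, 90, 91, 92, 94, 98, 100, 99, 96]
```

The bubble has not moved under the press, and the force is holding at 10–11 N.

```bash
python3 -c "
from cell import robot
print(robot.hand_in())"
```

```text
the job is handed in; nothing more can be done
None
```

Job handed in at about 20 s: the level lies flat along the plate's clear strip, the bubble rests between the rings about 1.7 mm off centre, and the fingertips are pressing its top with about 10–11 N; the hand-in returned no verdict.

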